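Two-bin changeover: bring the full bins forward

ROBOT

A 6-joint arm with a two-finger parallel gripper is mounted at the origin on the work surface. World frame = base frame: x ahead of the robot, y to its left, z up, the work surface at z = 0. Lengths are in m, angles in degrees, forces in N, time in s.
With the tool pointing down it reaches from about 0.25 to 0.725 m from the base axis. Payload 9.7 kg.
Tool frame: the origin (TCP) lies between the finger pads; the fingertips stand bot.tcp_to_tips ahead of it and the grasp point (between the pads) lies 11 mm behind it (bot.tcp_to_tips is the distance from the TCP to the fingertips, in m); z points along the fingers, y is the line along which they close (so a half turn about z gives the same grasp; the last joint's range is limited). The gripper opens to 85 mm and grips with 20 to 120 N. Pads are 22 mm wide; open, the fingers measure 114 mm over their backs; the gripper's body (76 mm by 85 mm) begins 54 mm behind the grasp point. The pads swing forward as they close: fully open they stand 13 mm farther back than shut.
Start: joints at [63.541, 4.979, 10.078, 95.1, 0, 90], TCP at [0.245, 0.492, 0.201] pointing down, gripper open.
Joint ranges: [-179.16, 179.16], [-48.56, 103.87], [-65.8, 70.77], [-126.05, 130.52], [-82.76, 87.17], [-180, 180]. Speed limits (degrees/s): [127.2, 127.2, 147.25, 180, 180, 180].

INTERFACE

Orientations are given as [roll, pitch, yaw] about the fixed x, y, z axes, in that order (R = Rz(yaw) Ry(pitch) Rx(roll)).
In Python, from workcell import bot gives the robot as it stands. The module is installed in compiled form; this text tells all that it offers.
- The arm moves only by the tool carry_out, never from a script. Its arguments are lists of equal length, an entry for each row: "linear": the shift along the world's x, y, z normalised to -1 to 1, where 1 is 2 cm, a list of three; "rotation": the turn, a rotation vector about the world's x, y, z normalised to -1 to 1, where 1 is 8 degrees, a list of three; "grip": the closure, from -1 (fully open) to 1 (shut). In form: {"linear": [[tx, ty, tz], ...], "rotation": [[rx, ry, rz], ...], "grip": [grip, ...]}. A call has 1 to 12 rows; each row shifts and turns the commanded pose from where the row before left it; what a row does not reach is not made up. A row lasts 1/10 s, in which the tool goes at most 50 mm and 8.59 degrees, less where a joint would pass 70% of its speed; a pose out of reach is approached as far as the arm can. A call with a number of a shift or a turn outside -1 to 1 is refused whole. A call with a gripper value outside its range is refused whole. The fingers move at their own pace and stop on an object; "grip_force" is the grip in N (left out, the last holds). Time passes only in rows, so rows that do not move let the fingers close. It gives the time, the measured TCP pose, the force, the opening and the grip force at its end, in the units of the state.
- bot.get_obs(): the state, without advancing time (a new reading comes with each control period).
- bot.camera(name): name is "scene" or "top" or "wrist"; returns the picture (480x640x3 uint8, blue, green, red); there is no depth.
- bot.camera_model(name): a dict with "fx", "fy", "cx", "cy" (pixels), "camera_from_world" (4x4, takes a point from world to camera coordinates). Camera axes: x right, y up, looking along -z (the intrinsics and any distortion apply to the point x, -y, -z); pixel columns grow to the right and rows downward; lengths in m; the calibration is good to about 2 mm. A picture is of the moment at which its call begins: read the wrist's pose just before it. camera_model takes no time and is no camera call; for the wrist camera it gives the pose at the moment of the call.
- bot.job_done(): hands the job in; it is judged then, once.
The state is a dict: "time": time; "q": joint angles; "qd": joint speeds; "joint_efforts": joint torques, N m; "ee_pos": TCP position; "tcp_rot": TCP orientation; "wrist_force": force on the tool from outside, world axes, zero at the start; "torque": the same for the moment, N m; "opening": finger opening in m; "grasp_force": force on a finger pad.
Only numpy, scipy, OpenCV 4.12 (cv2) and the standard library are available. Lean on these libraries where they do the work, as an engineer would, in place of code of your own. Each camera call takes 0.05 s, during which the arm holds its last target. There are 200 camera calls.

TASK

The front bin in each of the two bin trays has run empty. In both trays, swap the two bins of the tray's own colour: the full one goes to the front place and the empty one behind it, all standing flat and straight inside their places with the low scoop ends still to the front; the green mat is free for parking a bin on the way. Carry the full bins level so that nothing spills, set every bin down rather than dropping it, and leave the sleeve, jar and can where they stand.

Things in the scene. Friction and masses are not known exactly. Their poses are not given: they have to be found in the camera images.
- tray_blue: fixed grey steel tray, 252 x 90 mm, blue strip at its front end (own -x, nearer the robot) and blue tab at the rear. Origin: underside centre. Floor 3 thick, rim 12 high; a cross bar (9 high) parts it into front and rear places, each 120 x 84, centres at own x -63, +63. Centred, scoop to the front, a bin's origin is at own x -83 (front) or +43 (rear), y 0, z 3. Yaw within 0.25 rad
- full_blue: blue bin, full of steel bearings; mm: 100 long (own x), 62 wide (own y), 54 high, walls 2.5. Front end (own -x): 24 high scoop wall; sides slope up over the first 34, full height behind. Origin: underside, midway across, 30 behind the front edge (bin's middle is 20 from it along +x). Grasp across the width, at or just behind the middle. About 350 g. Starts in the rear place of the blue tray
- empty_blue: blue bin, empty; mm: 100 long (own x), 62 wide (own y), 54 high, walls 2.5. Front end (own -x): 24 high scoop wall; sides slope up over the first 34, full height behind. Origin: underside, midway across, 30 behind the front edge (bin's middle is 20 from it along +x). Grasp across the width, at or just behind the middle. About 60 g. Starts in the front place of the blue tray
- tray_yellow: fixed grey steel tray, 252 x 90 mm, yellow strip at its front end (own -x, nearer the robot) and yellow tab at the rear. Origin: underside centre. Floor 3 thick, rim 12 high; a cross bar (9 high) parts it into front and rear places, each 120 x 84, centres at own x -63, +63. Centred, scoop to the front, a bin's origin is at own x -83 (front) or +43 (rear), y 0, z 3. Yaw within 0.25 rad
- full_yellow: yellow bin, full of brass bushes; mm: 100 long (own x), 62 wide (own y), 54 high, walls 2.5. Front end (own -x): 24 high scoop wall; sides slope up over the first 34, full height behind. Origin: underside, midway across, 30 behind the front edge (bin's middle is 20 from it along +x). Grasp across the width, at or just behind the middle. About 350 g. Starts in the rear place of the yellow tray
- empty_yellow: yellow bin, empty; mm: 100 long (own x), 62 wide (own y), 54 high, walls 2.5. Front end (own -x): 24 high scoop wall; sides slope up over the first 34, full height behind. Origin: underside, midway across, 30 behind the front edge (bin's middle is 20 from it along +x). Grasp across the width, at or just behind the middle. About 60 g. Starts in the front place of the yellow tray
- mat: green plastic mat lying fixed on the bench, 140 mm (own x) by 110 mm (own y), 4 mm thick, clear at the start: a free spot for setting one bin down on the way. Origin: centre of its underside
- sleeve: bystander: flanged steel sleeve standing on its flange, 72 mm across, 45 mm high. Origin: centre of its underside
- jar: bystander: grey grease jar with a white lid, 64 mm across, 70 mm high. Origin: centre of its underside
- can: bystander: red spray can with a white cap, 58 mm across, 150 mm high. Origin: centre of its underside
Mind the look-alikes: they are no part of the job. Leave any orange look-alike of the full_yellow alone.

How it is judged (in metres and radians):
At the end, for the whole second after the job is handed in: In each tray its colour's full bin stands in the front place and the empty one in the rear: within 15 mm along and 14 mm across of the centred position, flat on the floor (3.5 mm, 0.06 rad), within 0.25 rad of the tray's direction, scoop end to the front; all released and at rest (x of full_blue in the frame of tray_blue between -0.098 and -0.068 m and y of full_blue in the frame of tray_blue between -0.014 and 0.014 m and z of full_blue in the frame of tray_blue between -0.002 and 0.0065 m and angle between each of full_blue, empty_blue, full_yellow, empty_yellow's own z axis and vertical below 0.06 rad and angle between the x axis of each of full_blue, empty_blue and the x axis of tray_blue, either way round below 0.25 rad and linear speed of each of full_blue, empty_blue, full_yellow, empty_yellow below 0.02 m/s and contact force between each of full_blue, empty_blue, full_yellow, empty_yellow and the fingers below 0.05 N and x of empty_blue in the frame of tray_blue between 0.0285 and 0.0585 m and y of empty_blue in the frame of tray_blue between -0.014 and 0.014 m and z of empty_blue in the frame of tray_blue between -0.002 and 0.0065 m and x of full_yellow in the frame of tray_yellow between -0.098 and -0.068 m and y of full_yellow in the frame of tray_yellow between -0.014 and 0.014 m and z of full_yellow in the frame of tray_yellow between -0.002 and 0.0065 m and angle between the x axis of each of full_yellow, empty_yellow and the x axis of tray_yellow, either way round below 0.25 rad and x of empty_yellow in the frame of tray_yellow between 0.0285 and 0.0585 m and y of empty_yellow in the frame of tray_yellow between -0.014 and 0.014 m and z of empty_yellow in the frame of tray_yellow between -0.002 and 0.0065 m); the robot touches nothing.
It fails at once if a bin is dropped (let go more than about 25 mm up) ((contact force between full_blue and the fingers below 0.02 N and linear speed of full_blue above 0.7 m/s) or (contact force between empty_blue and the fingers below 0.02 N and linear speed of empty_blue above 0.7 m/s) or (contact force between full_yellow and the fingers below 0.02 N and linear speed of full_yellow above 0.7 m/s) or (contact force between empty_yellow and the fingers below 0.02 N and linear speed of empty_yellow above 0.7 m/s)).
It fails at once if a full bin is tipped more than 30 degrees, which would spill its parts (angle between any of full_blue, full_yellow's own z axis and vertical above 0.52 rad).
It fails at once if the sleeve, jar or can is pushed more than 30 mm from where it stood, or knocked over (distance of any of sleeve, jar, can from where it was at the start of the episode above 0.03 m or angle between any of sleeve, jar, can's own z axis and vertical above 0.5 rad).
It also fails if it takes over 99 s, if anything falls off the work surface, if the arm or the gripper's body presses on something with over 40 N, if the wrist force passes 120 N, or if a joint passes its speed limit or range.

## Working session

There is one attempt and no reset: what is moved stays moved. The work goes in short steps, Python scripts to look and compute and a tool call to move; the robot and the scene stay as the last step left them, time stands still between calls to the robot, and variables do not carry over. Pictures are saved under pics/ and viewed, at most 14 in all, crops included, and the job is handed in when it is done.

Besides the shell and the picture viewer there is one more tool, called after "Call:" as a command line: name --argument value ..., lists and objects as JSON in quotes. carry_out: Moves the arm, as the interface text tells. Its arguments: {"type":"object","properties":{"linear":{"type":"array","items":{"type":"array","items":{"type":"number"}}},"rotation":{"type":"array","items":{"type":"array","items":{"type":"number"}}},"grip":{"type":"array","items":{"type":"number"}},"grip_force":{"type":"number"}},"required":["linear","rotation","grip"]}

```bash
mkdir -p pics; python3 - <<'E'
from workcell import bot
import cv2
for n in ("top","scene"):
    im=bot.camera(n); cv2.imwrite(f"pics/{n}0.png",im); m=bot.camera_model(n)
    print(n,m)
print(bot.get_obs(), bot.tcp_to_tips)
E
```

```text
top {'fx': 597.2016195630333, 'fy': 597.2016195630333, 'cx': 322.51977603888025, 'cy': 249.57908151054227, 'camera_from_world': array([[ 0.05225927, -0.99862833, -0.00323067, -0.02288342],
       [ 0.97622472,  0.05040484,  0.21081899, -0.62927872],
       [-0.21036697, -0.0141711 ,  0.97751978, -1.31221016],
       [ 0.        ,  0.        ,  0.        ,  1.        ]])}
scene {'fx': 551.9945074413861, 'fy': 551.9945074413861, 'cx': 319.2899106499481, 'cy': 243.20700771372114, 'camera_from_world': array([[-8.02940522e-01,  5.96059099e-01, -2.60076249e-04,
         5.21066852e-01],
       [-3.33008660e-01, -4.48228028e-01,  8.29576318e-01,
         1.70247890e-01],
       [ 4.94359939e-01,  6.66187050e-01,  5.58393289e-01,
        -1.51995092e+00],
       [ 0.00000000e+00,  0.00000000e+00,  0.00000000e+00,
         1.00000000e+00]])}
{'time': 0.1, 'q': array([6.35401491e+01, 5.00869700e+00, 1.00393796e+01, 9.50966684e+01,
       7.53930291e-04, 9.00007699e+01]), 'qd': array([ 0.01137223, -0.09803465,  0.12516697, -0.08941209,  0.11367643,
        0.03602259]), 'joint_efforts': array([-3.57300751e-04, -5.21558869e+01,  4.65654051e+01,  1.59813836e-02,
       -1.39221234e-05, -2.20840911e-05]), 'ee_pos': array([0.24496394, 0.49219437, 0.20025023]), 'tcp_rot': array([-1.79934014e+02, -7.53043178e-04,  1.53539378e+02]), 'wrist_force': array([ 0.53249689, -0.06820965, -0.187874  ]), 'torque': array([ 0.00245776, -0.05708842, -0.02746416]), 'grasp_force': 0.0, 'opening': 0.08526669950274661} 0.008
```

View pics/top0.png

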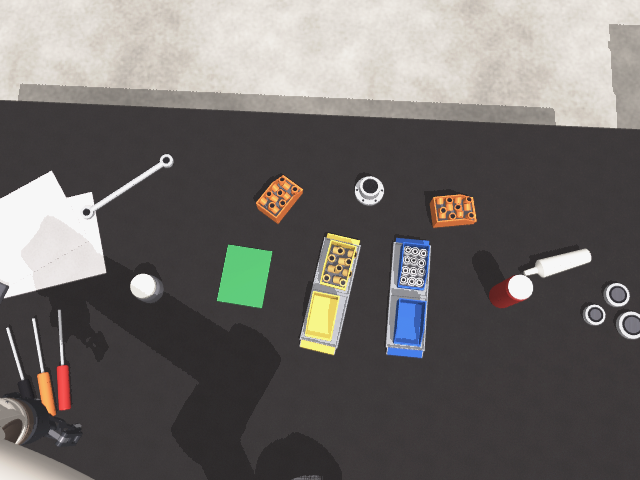

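View pics/scene0.png

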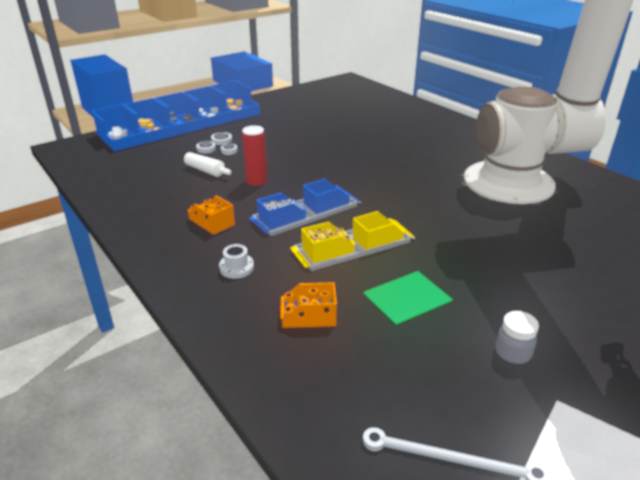

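The top view shows the mat at (245,276), the yellow tray about (330,293) and the blue tray about (409,297). Full bins are at the rear (top of the image), and the orange look-alikes sit beyond them. The can is at (515,290), the sleeve at (369,190) and the jar at (147,287).

```bash
cat > h.py <<'E'
from workcell import bot
import numpy as np, cv2
def ray(m,u,v,z):
    T=np.array(m["camera_from_world"]);R=T[:3,:3];c=-R.T@T[:3,3]
    d=R.T@np.array([(u-m["cx"])/m["fx"],-(v-m["cy"])/m["fy"],-1.])
    return c+d*(z-c[2])/d[2]
def proj(m,p):
    T=np.array(m["camera_from_world"]);q=T[:3,:3]@np.asarray(p)+T[:3,3]
    return m["cx"]+m["fx"]*q[0]/-q[2], m["cy"]-m["fy"]*q[1]/-q[2]
RNG={"yellow":((22,120,100),(34,255,255)),"blue":((100,120,60),(125,255,255)),"green":((45,80,60),(85,255,255))}
def mask(im,c):
    return cv2.inRange(cv2.cvtColor(im,cv2.COLOR_BGR2HSV),*map(np.array,RNG[c]))
def blobs(mk,amin=20):
    n,l,s,c=cv2.connectedComponentsWithStats(mk)
    return [(i,s[i],c[i]) for i in range(1,n) if s[i,4]>=amin],l
E
python3 - <<'E'
from h import *
im=cv2.imread("pics/top0.png");m=bot.camera_model("top")
for c in RNG:
    b,l=blobs(mask(im,c),20)
    for i,s,ce in b:
        if not(200<ce[0]<450 and 220<ce[1]<370):continue
        r=cv2.minAreaRect(cv2.findNonZero((l==i).astype(np.uint8)))
        print(c,s,ce.round(1),r,ray(m,*ce,0.012).round(4))
for n,u,v,z in(("sleeve",369,189,.045),("jar",146,285,.07),("can",520,287,.15),("or1",279,199,.04),("or2",453,210,.04)):print(n,ray(m,u,v,z).round(3))
cv2.imwrite("pics/crop.png",cv2.resize(im[220:370,290:450],None,fx=4,fy=4,interpolation=cv2.INTER_CUBIC)[:600])
E
```

```text
yellow [320 233  40  52 321] [337.8 246.3] ((339.84881591796875, 260.5088195800781), (33.077415466308594, 51.75526428222656), 7.969610214233398) [ 0.6514 -0.0256  0.012 ]
yellow [305 292  34  49 536] [323.9 316.4] ((321.2959899902344, 315.87200927734375), (27.011703491210938, 45.43690872192383), 10.30484676361084) [ 0.4814 -0.0011  0.012 ]
yellow [301 340  34  15 249] [317.1 347. ] ((317.0294189453125, 346.8823547363281), (33.46991729736328, 7.518604278564453), 14.03624439239502) [0.4097 0.0111 0.012 ]
blue [396 238  34  52 518] [412.5 257.3] ((412.5, 263.5), (51.0, 33.0), 90.0) [ 0.6337 -0.2056  0.012 ]
blue [ 393  298   34   49 1335] [409.4 321.8] ((409.63934326171875, 321.9671630859375), (29.695724487304688, 46.35430908203125), 5.19442892074585) [ 0.4793 -0.2016  0.012 ]
blue [387 347  36  11 263] [404.5 352.3] ((404.42266845703125, 352.2989501953125), (34.74092483520508, 7.577503204345703), 5.5275397300720215) [ 0.4081 -0.1917  0.012 ]
green [ 217  244   56   64 2668] [244.3 275.9] ((244.12522888183594, 275.8914489746094), (46.0670166015625, 59.2142333984375), 10.437475204467773) [0.5678 0.1934 0.012 ]
sleeve [ 0.789 -0.093  0.045]
jar [0.526 0.407 0.07 ]
can [ 0.552 -0.417  0.15 ]
or1 [0.754 0.121 0.04 ]
or2 [ 0.748 -0.296  0.04 ]
```

View pics/crop.png

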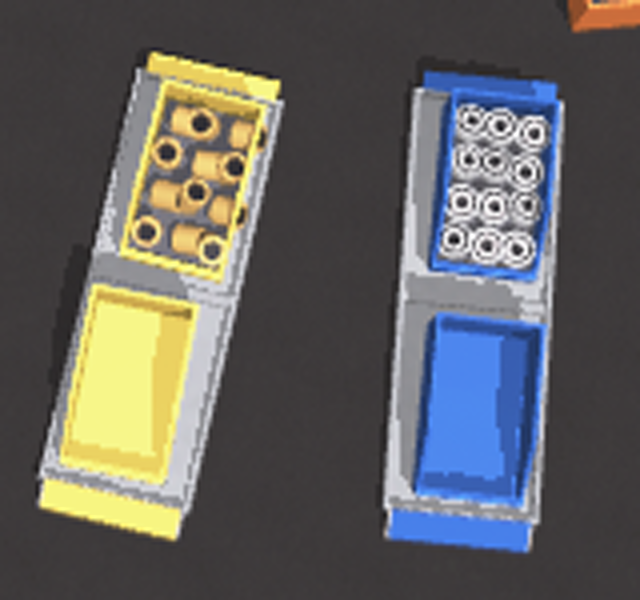

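The crop shows grey rims at (140,72), (280,100), (187,510), (40,478) for yellow and (415,90), (563,100), (540,522), (387,500) for blue. The bins sit off-centre: yellow to the left, blue to the right.

```bash
python3 - <<'E'
from h import *
m=bot.camera_model("top")
def P(l,z):return np.array([ray(m,290+(u-1.5)/4,220+(v-1.5)/4,z)[:2] for u,v in l])
for n,l in dict(Y=[(140,72),(280,100),(187,510),(40,478)],B=[(415,90),(563,100),(540,522),(387,500)]).items():
    p=P(l,.012);r=(p[0]+p[1])/2;f=(p[2]+p[3])/2;d=r-f
    print(n,"c",p.mean(0).round(4),"len",np.linalg.norm(d).round(4),"w",np.linalg.norm(p[0]-p[1]).round(4),np.linalg.norm(p[2]-p[3]).round(4),"yaw",np.degrees(np.arctan2(d[1],d[0])).round(2))
for n,rl,fl,zf in(("FY",[(165,80),(262,103)],[(125,252),(222,280)],.057),("EY",[(92,290),(193,310)],[],0),("FB",[(450,90),(560,98)],[],0),("EB",[(437,315),(545,322)],[],0)):
    p=P(rl,.057);print(n,p.round(4).tolist(),"w",np.linalg.norm(p[0]-p[1]).round(4),"yaw",np.degrees(np.arctan2(*(p[0]-p[1])[::-1])).round(1)-90)
E
```

```text
Y c [ 0.5417 -0.0129] len 0.2501 w 0.086 0.0875 yaw -10.36
B c [ 0.5437 -0.1986] len 0.2485 w 0.0891 0.0893 yaw -2.23
FY [[0.6565, -0.0083], [0.6457, -0.0654]] w 0.0581 yaw -10.700000000000003
EY [[0.531, 0.0274], [0.5225, -0.0309]] w 0.0589 yaw -8.299999999999997
FB [[0.6591, -0.1745], [0.6576, -0.2386]] w 0.0641 yaw -1.2999999999999972
EB [[0.5268, -0.1703], [0.526, -0.2319]] w 0.0617 yaw -0.7999999999999972
```

Call:
carry_out --linear '[[1,-1,0.5],[1,-1,0.5],[1,-1,0.5],[1,-1,0.5],[1,-1,0],[1,-1,0],[1,-1,0],[1,-1,0],[0,-1,0],[0,-1,0],[0,-1,0],[0,-1,0]]' --rotation '[[0,0,-1],[0,0,-1],[0,0,-1],[0,0,-1],[0,0,-1],[0,0,-1],[0,0,-1],[0,0,-1],[0,0,0],[0,0,0],[0,0,0],[0,0,0]]' --grip '[-1,-1,-1,-1,-1,-1,-1,-1,-1,-1,-1,-1]'

```text
time: 1.3
ee_pos: [0.4049, 0.2515, 0.2405]
tcp_rot: [-180.0, 0.0, 89.5]
wrist_force: [-0.0, -0.1, -0.5]
opening: 0.0854
grasp_force: 0.0
```

Call:
carry_out --linear '[[0,-1,0.5],[0,-1,0.5],[0,-1,0.5],[0,-1,0.5],[0,-1,0.5],[0,-1,0.5],[0,-1,0.5],[0,-1,0.5],[0.5,-1,0],[0.5,-1,0],[0.5,-1,0],[0.5,-1,0]]' --rotation '[[0,0,-1],[0,0,-1],[0,0,-1],[0,0,-1],[0,0,-1],[0,0,-1],[0,0,-1],[0,0,-1],[0,0,-1],[0,0,-1],[0,0,-1],[0,0,-1]]' --grip '[-1,-1,-1,-1,-1,-1,-1,-1,-1,-1,-1,-1]'

```text
time: 2.5
ee_pos: [0.4443, -0.0227, 0.3205]
tcp_rot: [-178.4, 0.0, -3.9]
wrist_force: [1.4, 0.8, 0.4]
opening: 0.0851
grasp_force: 0.0
```

```bash
python3 - <<'E'
from h import *
m=bot.camera_model("wrist");im=bot.camera("wrist");cv2.imwrite("pics/w1.png",im)
T=np.array(m["camera_from_world"]);print(-T[:3,:3].T@T[:3,3],T.round(3),m["fx"])
for n in("Y",0.54,-.013),("B",.544,-.2):print(proj(m,[n[1],n[2],0]))
E
```

```text
[ 0.51332119 -0.03214887  0.49471144] [[-0.069 -0.997 -0.027  0.017]
 [ 0.959 -0.059 -0.276 -0.358]
 [ 0.274 -0.045  0.961 -0.617]
 [ 0.     0.     0.     1.   ]] 364.8350362102631
(np.float64(316.49314789821005), np.float64(103.21915842191447))
(np.float64(464.26592736114844), np.float64(88.76858024010042))
```

View pics/w1.png

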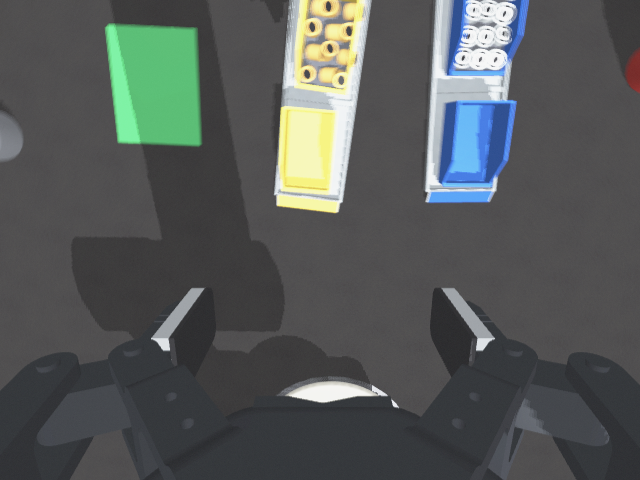

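The wrist view shows the mat at (155,85), the yellow tray at (320,100) and the blue at (470,100), with the rear ends out of frame. I'll move forward to see both trays whole.

Call:
carry_out --linear '[[1,-0.7,0],[1,-0.7,0],[1,-0.7,0],[1,-0.7,0],[1,-0.7,0],[1,-0.7,0],[1,-0.5,0],[0,0,0],[0,0,0]]' --rotation '[[0,0,0],[0,0,0],[0,0,0],[0,0,0],[0,0,0],[0,0,0],[0,0,0],[0,0,0],[0,0,0]]' --grip '[-1,-1,-1,-1,-1,-1,-1,-1,-1]'

```text
time: 3.45
ee_pos: [0.5838, -0.1164, 0.3201]
tcp_rot: [-178.5, 0.1, -3.9]
wrist_force: [-0.5, 0.5, -0.4]
opening: 0.0853
grasp_force: 0.0
```

```bash
python3 - <<'E'
from h import *
import pickle
m=bot.camera_model("wrist");im=bot.camera("wrist");cv2.imwrite("pics/w2.png",im);pickle.dump(m,open("w2.pkl","wb"))
cv2.imwrite("pics/w2c.png",cv2.resize(im[0:300,180:580],None,fx=2,fy=2,interpolation=cv2.INTER_CUBIC))
E
```

```text
(no output)
```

View pics/w2c.png

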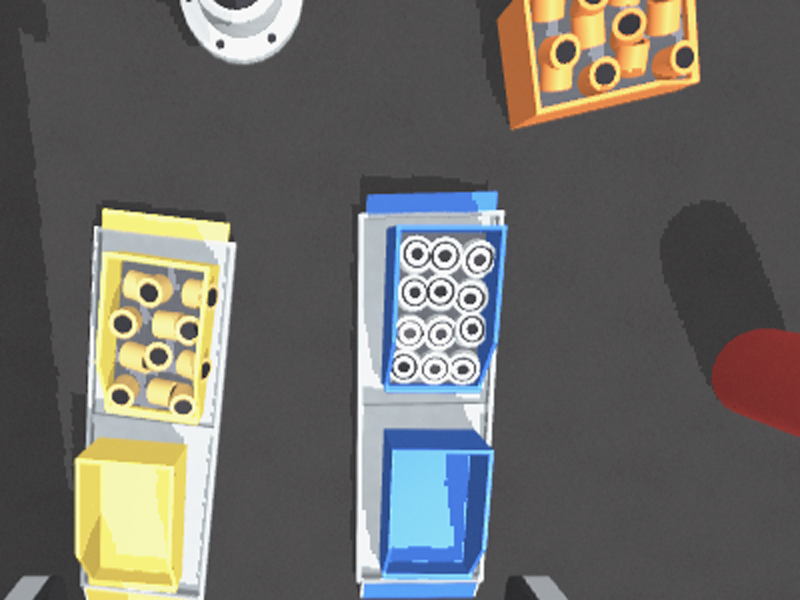

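The wrist view shows both trays whole. Approximate crop positions:
- **Blue rim:** (360,212)–(505,213), front (358,580)–(482,580).
- **Yellow rim rear:** (97,228)–(236,242).
- **Bin rear rims:** full yellow (107,252)–(218,264), empty yellow (77,458)–(187,465), full blue (390,226)–(507,230), empty blue (385,450)–(493,452).

```bash
python3 - <<'E'
from h import *
import pickle
m=pickle.load(open("w2.pkl","rb"))
def P(l,z):return np.array([ray(m,180+(u-.5)/2,(v-.5)/2,z)[:2] for u,v in l])
print("Brear",P([(360,212),(505,213)],.012).round(4).tolist(),"Bfront",P([(358,580),(482,580)],.012).round(4).tolist())
print("Yrear",P([(97,228),(236,242)],.012).round(4).tolist(),"Yfront",P([(85,585),(203,598)],.012).round(4).tolist())
print("crossbar B",P([(362,404),(490,404)],.012).round(4).tolist(),"Y",P([(93,414),(218,428)],.012).round(4).tolist())
for n,l in dict(FY=[(107,252),(218,264)],EY=[(77,458),(187,466)],FB=[(390,226),(507,230)],EB=[(385,450),(493,452)]).items():
    p=P(l,.057);d=p[0]-p[1];yaw=np.arctan2(-d[0],d[1]);c=p.mean(0)-.05*np.array([np.cos(yaw),np.sin(yaw)])
    print(n,p.round(4).tolist(),"w",np.linalg.norm(d).round(4),"yaw",np.degrees(yaw).round(1),"mid",c.round(4))
E
```

```text
Brear [[0.6716, -0.161], [0.6647, -0.2509]] Bfront [[0.4201, -0.1492], [0.4151, -0.2379]]
Yrear [[0.6737, 0.0056], [0.6591, -0.0819]] Yfront [[0.4274, 0.0495], [0.4121, -0.0358]]
crossbar B [[0.5492, -0.1573], [0.5437, -0.2426]] Y [[0.5539, 0.0254], [0.5388, -0.0589]]
FY [[0.6582, -0.0106], [0.647, -0.0745]] w 0.0648 yaw -9.9 mid [ 0.6034 -0.0339]
EY [[0.5357, 0.0254], [0.5262, -0.0433]] w 0.0694 yaw -7.9 mid [ 0.4814 -0.0021]
FB [[0.6611, -0.1744], [0.6543, -0.2404]] w 0.0664 yaw -5.9 mid [ 0.608  -0.2023]
EB [[0.5289, -0.1674], [0.5235, -0.2337]] w 0.0665 yaw -4.7 mid [ 0.4764 -0.1965]
```

Call:
carry_out --linear '[[-0.5,0.6,-0.95],[-0.5,0.6,-0.95],[-0.5,0.6,-0.95],[-0.5,0.6,-0.95],[-0.5,0.6,-0.95],[-0.5,0.6,-0.95],[-0.5,0.6,-0.95],[-0.5,0.6,-0.95],[-0.5,0.6,-0.95],[-0.5,0.5,-0.95],[0,0,0],[0,0,0]]' --rotation '[[-0.1,0,-0.1],[-0.1,0,-0.1],[0,0,-0.1],[0,0,-0.1],[0,0,-0.1],[0,0,-0.1],[0,0,0],[0,0,0],[0,0,0],[0,0,0],[0,0,0],[0,0,0]]' --grip '[-1,-1,-1,-1,-1,-1,-1,-1,-1,-1,-1,-1]' --grip_force 40

```text
time: 4.7
ee_pos: [0.4792, -0.0366, 0.132]
tcp_rot: [-178.4, -0.2, -5.4]
wrist_force: [-0.4, 0.6, 0.1]
opening: 0.0852
grasp_force: 0.0
```

```bash
python3 - <<'E'
from h import *
import pickle
m=bot.camera_model("wrist");im=bot.camera("wrist");cv2.imwrite("pics/w3.png",im);pickle.dump(m,open("w3.pkl","wb"))
E
```

```text
(no output)
```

View pics/w3.png

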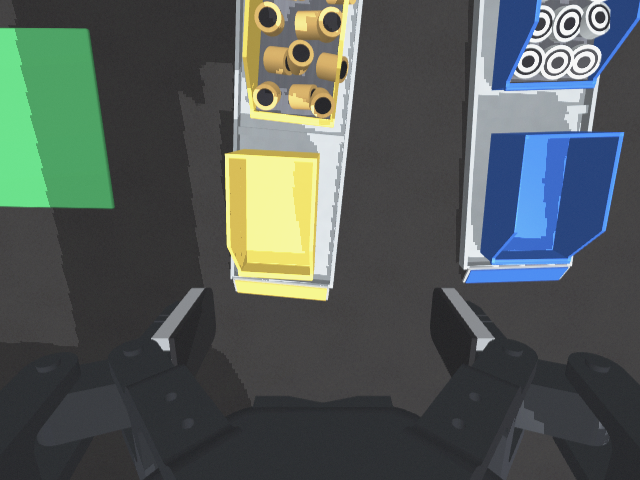

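```bash
python3 - <<'E'
from h import *
o=bot.get_obs()
for k in o: print(k,np.round(o[k],3))
E
```

```text
time 4.75
q [ -5.45   -5.54   -7.997  87.31    1.626 179.989]
qd [-0.263  0.76   1.079 -0.048  0.016  0.023]
joint_efforts [ 1.7200e-01 -4.0767e+01  4.5625e+01  2.2000e-02  9.9000e-02  2.0000e-03]
ee_pos [ 0.48  -0.037  0.132]
tcp_rot [-178.374   -0.234   -5.438]
wrist_force [-0.585  0.973  0.287]
torque [-0.024  0.035 -0.028]
grasp_force 0.0
opening 0.085
```

Call:
carry_out --linear '[[0,1,0],[0,0,0],[0,0,0]]' --rotation '[[0,0,0],[0,0,0],[0,0,0]]' --grip '[-1,-1,-1]'

```text
time: 5.05
ee_pos: [0.479, -0.0271, 0.1313]
tcp_rot: [-177.9, -0.1, -4.6]
wrist_force: [0.1, 0.5, 0.3]
opening: 0.0857
grasp_force: 0.0
```

```bash
python3 - <<'E'
from h import *
o=bot.get_obs()
for k in o: print(k,np.round(o[k],3))
E
```

```text
time 5.05
q [ -4.608  -5.653  -8.227  87.294   2.09  179.987]
qd [-0.167  0.149 -0.328  0.057 -0.163  0.088]
joint_efforts [ 1.8400e-01 -4.1056e+01  4.7191e+01  1.0000e-03  1.5800e-01  0.0000e+00]
ee_pos [ 0.479 -0.027  0.131]
tcp_rot [-1.7791e+02 -1.3300e-01 -4.5950e+00]
wrist_force [0.129 0.451 0.35 ]
torque [-0.024  0.01   0.017]
grasp_force 0.0
opening 0.086
```

The last joint is at its 180° limit, so I'll use the half-turn grasp (yaw about 171°) instead.

Call:
carry_out --linear '[[0,0.1,0],[0,0.1,0],[0,0.1,0],[0,0.1,0],[0,0.1,0],[0,0.1,0],[0,0.1,0],[0,0.1,0],[0,0.1,0],[0,0.1,0],[0,0.1,0],[0,0.1,0]]' --rotation '[[0,0,1],[0,0,1],[0,0,1],[0,0,1],[0,0,1],[0,0,1],[0,0,1],[0,0,1],[0,0,1],[0,0,1],[0,0,1],[0,0,1]]' --grip '[-1,-1,-1,-1,-1,-1,-1,-1,-1,-1,-1,-1]'

```text
time: 6.25
ee_pos: [0.4788, -0.0032, 0.131]
tcp_rot: [-177.9, -0.1, 91.7]
wrist_force: [0.9, 0.1, 0.2]
opening: 0.0855
grasp_force: 0.0
```

Call:
carry_out --linear '[[0,0,0],[0,0,0],[0,0,0],[0,0,0],[0,0,0],[0,0,0],[0,0,0],[0,0,0],[0,0,0],[0,0,0],[0,0,0],[0,0,0]]' --rotation '[[0,0,1],[0,0,1],[0,0,1],[0,0,1],[0,0,1],[0,0,1],[0,0,1],[0,0,1],[0,0,1],[0,0,1],[0,0,0],[0,0,0]]' --grip '[-1,-1,-1,-1,-1,-1,-1,-1,-1,-1,-1,-1]'

```text
time: 7.45
ee_pos: [0.4787, -0.0033, 0.131]
tcp_rot: [-177.9, -0.1, 171.1]
wrist_force: [0.5, 0.1, 0.4]
opening: 0.0856
grasp_force: 0.0
```

```bash
python3 - <<'E'
from h import *
import pickle
m=bot.camera_model("wrist");im=bot.camera("wrist");cv2.imwrite("pics/w4.png",im);pickle.dump(m,open("w4.pkl","wb"))
o=bot.get_obs();print(o["q"].round(2))
E
```

```text
[ 0.95 -5.15 -7.8  87.8  -2.05  9.8 ]
```

View pics/w4.png

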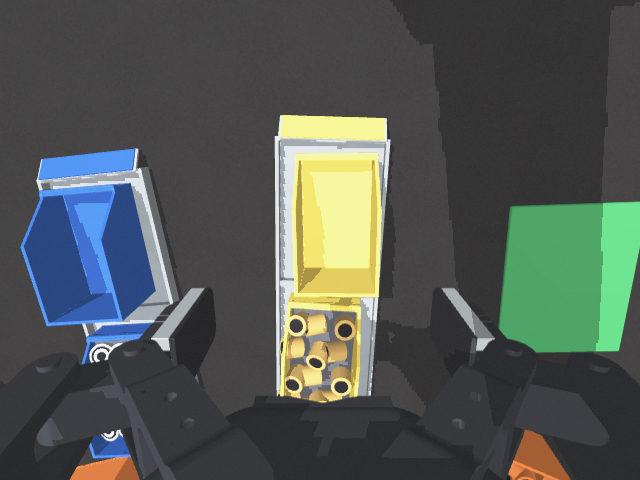

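The wrist view is now flipped (up is toward the robot). The empty yellow bin's rear rim runs from (293,291) to (379,297), and the bin is roughly aligned with the fingers.

```bash
python3 - <<'E'
from h import *
import pickle
m=pickle.load(open("w4.pkl","rb"))
def P(l,z):return np.array([ray(m,u,v,z)[:2] for u,v in l])
p=P([(379,297),(293,293)],.057);f=P([(376,153),(297,153)],.027);d=p[0]-p[1]
print("EY rear",p.round(4).tolist(),np.linalg.norm(d),"front",f.round(4).tolist(),"mid",((p.mean(0)+f.mean(0))/2).round(4))
d=p.mean(0)-f.mean(0);print("len",np.linalg.norm(d),np.degrees(np.arctan2(d[1],d[0])))
# tray front rim corners & mat corners
print("Y front rim",P([(389,139),(276,137)],.012).round(4).tolist(),"mat",P([(512,207),(640,202),(499,352),(619,351)],.004).round(4).tolist())
E
```

```text
EY rear [[0.5371, 0.0272], [0.5251, -0.0359]] 0.06416542704897102 front [[0.4349, 0.0399], [0.4259, -0.0186]] mid [0.4807 0.0031]
len 0.10179242171532298 -8.482764965613175
Y front rim [[0.4271, 0.0524], [0.4121, -0.0345]] mat [[0.4976, 0.1478], [0.5084, 0.2492], [0.6352, 0.1338], [0.6481, 0.241]]
```

Call:
carry_out --linear '[[0.1,0.1,-0.6],[0.1,0.1,-0.6],[0.1,0.1,-0.6],[0,0,-0.6],[0,0,-0.6],[0,0,-0.7],[0,0,-0.7],[0,0,-0.65],[0,0,0],[0,0,0],[0,0,0],[0,0,0]]' --rotation '[[0.13,-0.02,0],[0.13,-0.02,0],[0,0,0],[0,0,0],[0,0,0],[0,0,0],[0,0,0],[0,0,0],[0,0,0],[0,0,0],[0,0,0],[0,0,0]]' --grip '[-1,-1,-1,-1,-1,-1,-1,-1,-1,1,1,1]' --grip_force 40

```text
time: 8.7
ee_pos: [0.4851, 0.0028, 0.0306]
tcp_rot: [180.0, -0.0, 171.4]
wrist_force: [-1.0, 0.7, -0.3]
opening: 0.0438
grasp_force: 0.0
```

Call:
carry_out --linear '[[0,0,0],[0,0,0]]' --rotation '[[0,0,0],[0,0,0]]' --grip '[1,1]'

```text
time: 8.9
ee_pos: [0.4848, 0.0028, 0.0302]
tcp_rot: [180.0, -0.1, 171.4]
wrist_force: [0.1, -0.2, -0.2]
opening: 0.0123
grasp_force: 0.0
```

```bash
python3 - <<'E'
from h import *
im=bot.camera("wrist");cv2.imwrite("pics/w5.png",im)
print(bot.get_obs()["opening"],bot.get_obs()["grasp_force"])
E
```

```text
0.004864435467626077 0.0
```

View pics/w5.png

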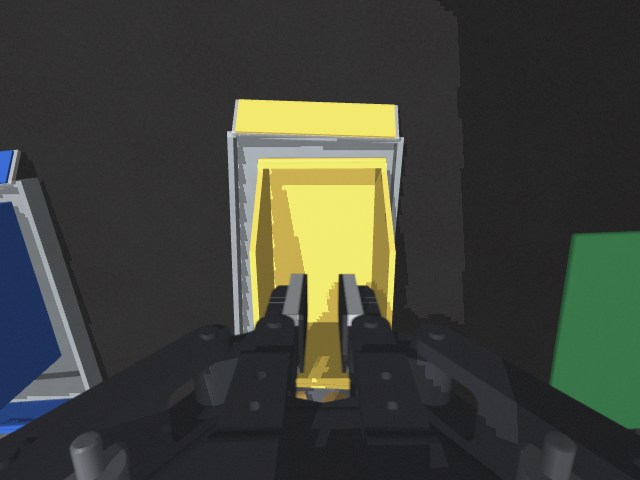

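The fingers have closed to about 5 mm and appear inside or above the bin at (300–345, 280–380), with no contact. I'll check the geometry by projection.

```bash
python3 - <<'E'
from h import *
m=bot.camera_model("wrist");o=bot.get_obs();print(o["ee_pos"],o["opening"])
p=o["ee_pos"]
T=np.array(m["camera_from_world"]);print("cam",(-T[:3,:3].T@T[:3,3]).round(3), "look",(-T[2,:3]).round(3))
for dz in(-.03,-.008,0,.011,.03,.06,.09):print(dz,np.round(proj(m,p+[0,0,dz]),1))
# where bin corners should be now if unmoved
c=np.array([.4807,.0031]);a=np.radians(-8.6);R=np.array([[np.cos(a),-np.sin(a)],[np.sin(a),np.cos(a)]])
for x,y,z in((.05,.031,.057),(.05,-.031,.057),(-.016,.031,.057),(-.016,-.031,.057),(-.05,.031,.027),(-.05,-.031,.027)):
    q=c+R@[x,y];print((x,y,z),np.round(proj(m,[*q,z]),0))
im=bot.camera("top");cv2.imwrite("pics/top1.png",im);
E
```

```text
[0.48471736 0.00277747 0.03016712] 0.004864435467626077
cam [0.415 0.013 0.205] look [ 0.271 -0.042 -0.962]
-0.03 [322.8 248.1]
-0.008 [322.8 261.6]
0 [322.8 267.2]
0.011 [322.8 275.8]
0.03 [322.8 293.2]
0.06 [322.8 330.9]
0.09 [322.9 390.1]
(0.05, 0.031, 0.057) [387. 378.]
(0.05, -0.031, 0.057) [257. 378.]
(-0.016, 0.031, 0.057) [395. 247.]
(-0.016, -0.031, 0.057) [250. 247.]
(-0.05, 0.031, 0.027) [387. 160.]
(-0.05, -0.031, 0.027) [258. 160.]
```

```bash
python3 - <<'E'
from h import *
im=bot.camera("scene");m=bot.camera_model("scene")
p=bot.get_obs()["ee_pos"]
for dz in (-.008,0,.011,.04,.065):print(dz,((np.array(proj(m,p+[0,0,dz]))-[280,120])*4).round(0))
cv2.imwrite("pics/s1.png",cv2.resize(im[120:270,280:480],None,fx=4,fy=4,interpolation=cv2.INTER_CUBIC))
E
```

```text
-0.008 [390. 448.]
0 [391. 436.]
0.011 [392. 420.]
0.04 [395. 376.]
0.065 [398. 337.]
```

View pics/s1.png

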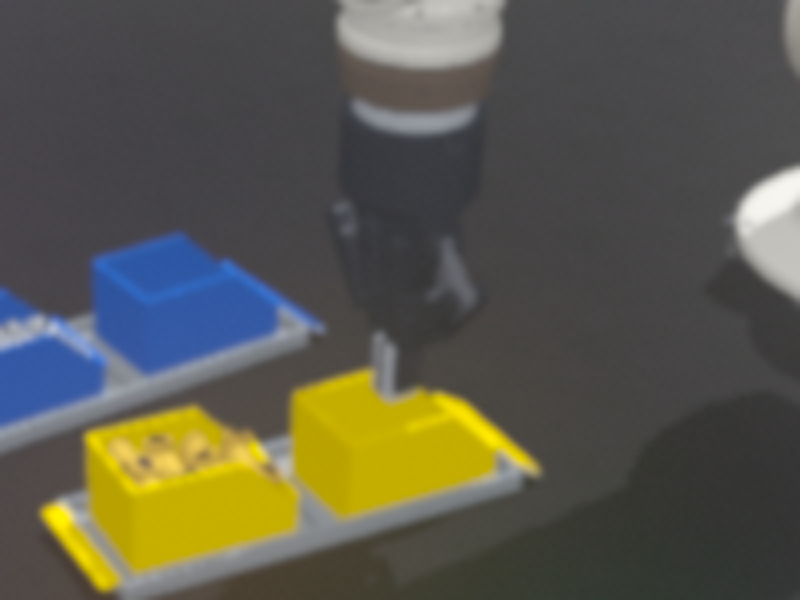

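The scene view shows the shut tips around (388,395), level with the bin's top edge (z≈0.057). The open-finger gap in the earlier wrist picture gives the same answer. So the tips really stand about 28–40 mm behind the TCP, not 8 mm ahead, and I'll grasp about 40 mm lower, in stages.

Call:
carry_out --linear '[[0,0,1],[0,0,0],[0,0,0],[0,0,0],[0,0,0],[0,0,0],[0,0,0],[0,0,-0.5],[0,0,-0.5],[0,0,-0.5],[0,0,-0.5],[0,0,0]]' --rotation '[[0,0,0],[0,0,0],[0,0,0],[0,0,0],[0,0,0],[0,0,0],[0,0,0],[0,0,0],[0,0,0],[0,0,0],[0,0,0],[0,0,0]]' --grip '[-1,-1,-1,-1,-1,-1,-1,-1,-1,-1,-1,-1]'

```text
time: 10.25
ee_pos: [0.4834, 0.0028, 0.0079]
tcp_rot: [-180.0, -0.3, 171.4]
wrist_force: [0.0, -0.1, 0.6]
opening: 0.0853
grasp_force: 0.0
```

Call:
carry_out --linear '[[0,0,-0.25],[0,0,-0.25],[0,0,0]]' --rotation '[[0,0,0],[0,0,0],[0,0,0]]' --grip '[-1,-1,-1]'

```text
time: 10.55
ee_pos: [0.4843, 0.0028, -0.0006]
tcp_rot: [180.0, -0.1, 171.4]
wrist_force: [0.1, -0.8, -0.4]
opening: 0.0853
grasp_force: 0.0
```

Call:
carry_out --linear '[[0,0,-0.25],[0,0,-0.25],[0,0,0]]' --rotation '[[0,0,0],[0,0,0],[0,0,0]]' --grip '[-1,-1,-1]'

```text
time: 10.85
ee_pos: [0.4841, 0.0028, -0.0108]
tcp_rot: [180.0, -0.2, 171.4]
wrist_force: [0.6, -0.1, 0.0]
opening: 0.0857
grasp_force: 0.0
```

Call:
carry_out --linear '[[0,0,0],[0,0,0],[0,0,0],[0,0,0]]' --rotation '[[0,0,0],[0,0,0],[0,0,0],[0,0,0]]' --grip '[1,1,1,1]' --grip_force 40

```text
time: 11.25
ee_pos: [0.4848, 0.0028, -0.0098]
tcp_rot: [180.0, -0.1, 171.4]
wrist_force: [-0.2, 0.1, 1.8]
opening: 0.0616
grasp_force: 44.4
```

Call:
carry_out --linear '[[0,0,0.5],[0,0,1],[0,0,1],[0.2,0.5,1],[0.5,1,0.5],[0.5,1,0],[0.5,1,0],[0.5,1,0],[0.5,1,0],[0.5,1,0],[0.5,1,0],[0.5,1,0]]' --rotation '[[0,0,0],[0,0,0],[0,0,0],[0,0,0],[0,0,0],[0,0,0],[0,0,0],[0,0,0],[0,0,0],[0,0,0],[0,0,0],[0,0,0]]' --grip '[1,1,1,1,1,1,1,1,1,1,1,1]'

```text
time: 12.45
ee_pos: [0.5689, 0.1736, 0.0705]
tcp_rot: [180.0, -0.1, 171.4]
wrist_force: [1.0, -0.9, -0.6]
opening: 0.0615
grasp_force: 44.2
```

Call:
carry_out --linear '[[0.2,1,0],[0,0,0],[0,0,-0.8],[0,0,-0.8],[0,0,-0.8],[0,0,-0.6],[0,0,-0.4],[0,0,0]]' --rotation '[[0,0,0],[0,0,0],[0,0,0],[0,0,0],[0,0,0],[0,0,0],[0,0,0],[0,0,0]]' --grip '[1,1,1,1,1,1,1,1]'

```text
time: 13.25
ee_pos: [0.5719, 0.1924, 0.001]
tcp_rot: [-180.0, -0.2, 171.4]
wrist_force: [0.2, 0.8, -0.9]
opening: 0.0615
grasp_force: 44.2
```

Call:
carry_out --linear '[[0,0,-0.25],[0,0,-0.2],[0,0,0],[0,0,0],[0,0,0],[0,0,0],[0,0,0.7],[0,0,1],[0,0,1],[0,0,1],[0,0,1],[0,0,1]]' --rotation '[[0,0,0],[0,0,0],[0,0,0],[0,0,0],[0,0,0],[0,0,0],[0,0,0],[0,0,0],[0,0,0],[0,0,0],[0,0,0],[0,0,0]]' --grip '[1,1,1,-1,-1,-1,-1,-1,-1,-1,-1,-1]'

```text
time: 14.45
ee_pos: [0.5727, 0.1928, 0.1091]
tcp_rot: [180.0, -0.0, 171.4]
wrist_force: [-0.4, -0.9, 0.6]
opening: 0.0859
grasp_force: 0.0
```

Call:
carry_out --linear '[[0.15,-1,0],[0.15,-1,0],[0.15,-1,0],[0.15,-1,0],[0.15,-1,0],[0.15,-1,0],[0.15,-1,0],[0.15,-1,0],[0.15,-1,0],[0.15,-1,0],[0.15,-1,0],[0,-0.15,0]]' --rotation '[[0,0,-0.17],[0,0,0],[0,0,0],[0,0,0],[0,0,0],[0,0,0],[0,0,0],[0,0,0],[0,0,0],[0,0,0],[0,0,0],[0,0,0]]' --grip '[-1,-1,-1,-1,-1,-1,-1,-1,-1,-1,-1,-1]'

```text
time: 15.65
ee_pos: [0.6059, -0.032, 0.1081]
tcp_rot: [180.0, -0.0, 169.9]
wrist_force: [-0.4, -0.7, 0.5]
opening: 0.0854
grasp_force: 0.0
```

```bash
python3 - <<'E'
from h import *
m=bot.camera_model("wrist");im=bot.camera("wrist");cv2.imwrite("pics/w6.png",im)
print(bot.get_obs()["ee_pos"],bot.get_obs()["tcp_rot"])
import pickle;pickle.dump(m,open("w6.pkl","wb"))
E
```

```text
[ 0.60575004 -0.03142369  0.10792081] [ 1.79984761e+02 -4.91206227e-02  1.69924675e+02]
```

View pics/w6.png

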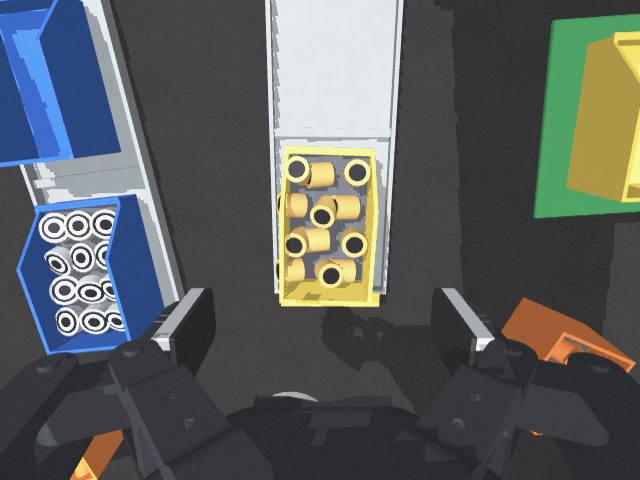

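Full yellow is centred under the fingers: its rim runs from (286,150)–(376,150) at the front to (281,302)–(370,304) at the rear. The empty yellow is standing on the mat.

```bash
python3 - <<'E'
from h import *
import pickle
m=pickle.load(open("w6.pkl","rb"))
def P(l,z):return np.array([ray(m,u,v,z)[:2] for u,v in l])
p=P([(372,303),(281,302)],.057);f=P([(376,151),(286,149)],.027);d=p.mean(0)-f.mean(0)
print("FY mid",((p.mean(0)+f.mean(0))/2).round(4),np.linalg.norm(d),np.degrees(np.arctan2(d[1],d[0])))
print("from rear",p.round(4).tolist())
t=P([(266,0),(276,290),(403,0),(387,290)],.012);c=np.mean(t,0)
print("tray axis pts",((t[0]+t[2])/2).round(4),((t[1]+t[3])/2).round(4),"bar",P([(272,133),(396,133)],.012).round(4).tolist())
E
```

```text
FY mid [ 0.6032 -0.0274] 0.0999940798479843 -11.891228432604128
from rear [[0.6579, -0.0072], [0.6463, -0.0682]]
tray axis pts [0.461  0.0016] [ 0.6649 -0.0354] bar [[0.5361, -0.0566], [0.5517, 0.031]]
```

Call:
carry_out --linear '[[0.05,0.1,-1],[0,0,-1],[0,0,-1],[0,0,-1],[0,0,-1],[0,0,-0.6],[0,0,-0.3],[0,0,0],[0,0,0],[0,0,0],[0,0,0],[0,0,0]]' --rotation '[[0,0,-0.1],[0,0,0],[0,0,0],[0,0,0],[0,0,0],[0,0,0],[0,0,0],[0,0,0],[0,0,0],[0,0,0],[0,0,0],[0,0,0]]' --grip '[-1,-1,-1,-1,-1,-1,-1,-1,1,1,1,1]' --grip_force 60

```text
time: 16.9
ee_pos: [0.6075, -0.0282, -0.0096]
tcp_rot: [180.0, 0.0, 169.2]
wrist_force: [-0.8, 0.5, 5.8]
opening: 0.0612
grasp_force: 67.2
```

Call:
carry_out --linear '[[0,0,0.5],[0,0,1],[0,0,1],[-0.3,0.06,0],[-0.8,0.17,0],[-0.8,0.17,0],[-0.8,0.17,0],[-0.8,0.17,0],[-0.8,0.17,0],[-0.8,0.17,0],[-0.8,0.17,0],[-0.2,0.05,0]]' --rotation '[[0,0,0],[0,0,0],[0,0,0],[0,0,0.06],[0,0,0],[0,0,0],[0,0,0],[0,0,0],[0,0,0],[0,0,0],[0,0,0],[0,0,0]]' --grip '[1,1,1,1,1,1,1,1,1,1,1,1]'

```text
time: 18.1
ee_pos: [0.4825, -0.002, 0.038]
tcp_rot: [-180.0, -0.2, 169.7]
wrist_force: [0.5, 0.8, -3.7]
opening: 0.0614
grasp_force: 66.2
```

Call:
carry_out --linear '[[0,0,0],[0,0,-0.8],[0,0,-0.8],[0,0,-0.3],[0,0,0]]' --rotation '[[0,0,0],[0,0,0],[0,0,0],[0,0,0],[0,0,0]]' --grip '[1,1,1,1,1]'

```text
time: 18.6
ee_pos: [0.4842, -0.0023, -0.0001]
tcp_rot: [-180.0, -0.2, 169.7]
wrist_force: [-1.2, 0.3, -2.7]
opening: 0.0612
grasp_force: 66.2
```

Call:
carry_out --linear '[[0,0,-0.25],[0,0,-0.22],[0,0,0],[0,0,0],[0,0,0],[0,0,0],[0,0,0.7],[0,0,1],[0,0,1],[0,0,1],[0,0,1],[0,0,1]]' --rotation '[[0,0,0],[0,0,0],[0,0,0],[0,0,0],[0,0,0],[0,0,0],[0,0,0],[0,0,0],[0,0,0],[0,0,0],[0,0,0],[0,0,0]]' --grip '[1,1,1,-1,-1,-1,-1,-1,-1,-1,-1,-1]'

```text
time: 19.8
ee_pos: [0.4847, -0.0022, 0.1078]
tcp_rot: [180.0, -0.0, 169.7]
wrist_force: [0.2, 0.1, 0.6]
opening: 0.0855
grasp_force: 0.0
```

Call:
carry_out --linear '[[0.44,0.97,0],[0.44,0.97,0],[0.44,0.97,0],[0.44,0.97,0],[0.44,0.97,0],[0.44,0.97,0],[0.44,0.97,0],[0.44,0.97,0],[0.44,0.97,0],[0.44,0.97,0],[0,0,0],[0,0,-0.8]]' --rotation '[[0,0,0.21],[0,0,0],[0,0,0],[0,0,0],[0,0,0],[0,0,0],[0,0,0],[0,0,0],[0,0,0],[0,0,0],[0,0,0],[0,0,0]]' --grip '[-1,-1,-1,-1,-1,-1,-1,-1,-1,-1,-1,-1]'

```text
time: 21.0
ee_pos: [0.5737, 0.1924, 0.0922]
tcp_rot: [179.9, 0.1, 171.4]
wrist_force: [0.2, -0.2, -0.0]
opening: 0.0854
grasp_force: 0.0
```

Call:
carry_out --linear '[[0,0,-1],[0,0,-1],[0,0,-1],[0,0,-1],[0,0,-0.7],[0,0,-0.3],[0,0,0],[0,0,0],[0,0,0],[0,0,0]]' --rotation '[[0,0,0],[0,0,0],[0,0,0],[0,0,0],[0,0,0],[0,0,0],[0,0,0],[0,0,0],[0,0,0],[0,0,0]]' --grip '[-1,-1,-1,-1,-1,-1,1,1,1,1]' --grip_force 40

```text
time: 22.0
ee_pos: [0.5732, 0.192, -0.0094]
tcp_rot: [180.0, -0.0, 171.4]
wrist_force: [-0.2, -0.2, 2.8]
opening: 0.0615
grasp_force: 45.0
```

Call:
carry_out --linear '[[0,0,0.5],[0,0,1],[0.1,0,1],[0.2,-0.5,1],[0.2,-1,0],[0.2,-1,0],[0.2,-1,0],[0.2,-1,0],[0.2,-1,0],[0.2,-1,0],[0.2,-1,0],[0.08,-1,0]]' --rotation '[[0,0,0],[0,0,0],[0,0,0],[0,0,-0.21],[0,0,0],[0,0,0],[0,0,0],[0,0,0],[0,0,0],[0,0,0],[0,0,0],[0,0,0]]' --grip '[1,1,1,1,1,1,1,1,1,1,1,1]'

```text
time: 23.2
ee_pos: [0.6085, 0.0209, 0.0603]
tcp_rot: [180.0, -0.1, 169.7]
wrist_force: [-0.3, -0.4, -0.5]
opening: 0.0611
grasp_force: 44.5
```

Call:
carry_out --linear '[[0,-1,0],[0,-1,0],[0,-0.4,0],[0,0,0],[0,0,-1],[0,0,-1],[0,0,-0.8],[0,0,-0.2],[0,0,0]]' --rotation '[[0,0,0],[0,0,0],[0,0,0],[0,0,0],[0,0,0],[0,0,0],[0,0,0],[0,0,0],[0,0,0]]' --grip '[1,1,1,1,1,1,1,1,1]'

```text
time: 24.1
ee_pos: [0.6078, -0.0257, -0.0009]
tcp_rot: [180.0, -0.2, 169.7]
wrist_force: [1.2, -0.8, -0.6]
opening: 0.0617
grasp_force: 44.5
```

Call:
carry_out --linear '[[0,0,-0.25],[0,0,-0.2],[0,0,0],[0,0,0],[0,0,0],[0,0,0],[0,0,0.7],[0,0,1],[0,0,1],[0,0,1],[0,0,1],[0,0,1]]' --rotation '[[0,0,0],[0,0,0],[0,0,0],[0,0,0],[0,0,0],[0,0,0],[0,0,0],[0,0,0],[0,0,0],[0,0,0],[0,0,0],[0,0,0]]' --grip '[1,1,1,-1,-1,-1,-1,-1,-1,-1,-1,-1]'

```text
time: 25.3
ee_pos: [0.6083, -0.0262, 0.1067]
tcp_rot: [180.0, -0.0, 169.7]
wrist_force: [-0.4, -0.5, 0.2]
opening: 0.0852
grasp_force: 0.0
```

Call:
carry_out --linear '[[-0.64,-0.86,0],[-0.64,-0.86,0],[-0.64,-0.86,0],[-0.64,-0.86,0],[-0.64,-0.86,0],[-0.64,-0.86,0],[-0.64,-0.86,0],[-0.64,-0.86,0],[-0.64,-0.86,0],[-0.64,-0.86,0],[0,0,0],[0,0,0]]' --rotation '[[0,0,0.3],[0,0,0.3],[0,0,0.3],[0,0,0],[0,0,0],[0,0,0],[0,0,0],[0,0,0],[0,0,0],[0,0,0],[0,0,0],[0,0,0]]' --grip '[-1,-1,-1,-1,-1,-1,-1,-1,-1,-1,-1,-1]'

```text
time: 26.5
ee_pos: [0.4804, -0.1984, 0.1056]
tcp_rot: [-180.0, -0.0, 176.8]
wrist_force: [0.2, 0.4, 0.0]
opening: 0.0858
grasp_force: 0.0
```

```bash
python3 - <<'E'
from h import *
m=bot.camera_model("wrist");im=bot.camera("wrist");cv2.imwrite("pics/w7.png",im)
import pickle;pickle.dump(m,open("w7.pkl","wb"))
E
```

```text
(no output)
```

View pics/w7.png

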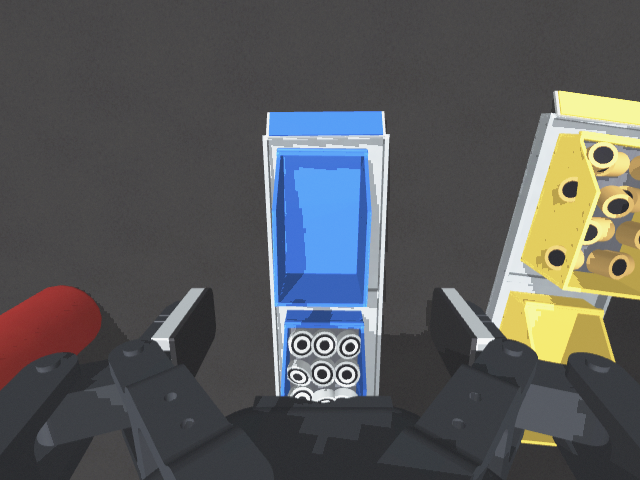

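Empty blue's rim runs from (279,150)–(367,151) at the front to (278,304)–(366,304) at the rear. The blue tray's front rim is at (263,137)–(388,134), its sides go to (277,390) and (379,390), and the full yellow sits in front as wanted.

```bash
python3 - <<'E'
from h import *
import pickle
m=pickle.load(open("w7.pkl","rb"))
def P(l,z):return np.array([ray(m,u,v,z)[:2] for u,v in l])
p=P([(366,304),(278,304)],.057);f=P([(367,151),(279,150)],.027);d=p.mean(0)-f.mean(0)
print("EB mid",((p.mean(0)+f.mean(0))/2).round(4),np.linalg.norm(d),np.degrees(np.arctan2(d[1],d[0])))
t=P([(388,134),(263,137),(379,390),(277,390)],.012);a=(t[0]+t[1])/2;b=(t[2]+t[3])/2
print(t.round(4).tolist(),a,b,np.degrees(np.arctan2(*(b-a)[::-1])))
f=P([(362,320),(286,323)],.027);print("FB front",f.round(4).tolist(),f.mean(0))
E
```

```text
EB mid [ 0.4769 -0.1983] 0.09959536053864988 -3.5739391152509103
[[0.4193, -0.1485], [0.4164, -0.2375], [0.6359, -0.1577], [0.631, -0.2468]] [ 0.41787636 -0.19299106] [ 0.63346079 -0.20228262] -2.467887351401415
FB front [[0.5577, -0.1721], [0.5571, -0.2313]] [ 0.55740941 -0.2017149 ]
```

Call:
carry_out --linear '[[0,0,-1],[0,0,-1],[0,0,-1],[0,0,-1],[0,0,-1],[0,0,-0.5],[0,0,-0.3],[0,0,0],[0,0,0],[0,0,0],[0,0,0],[0,0,0]]' --rotation '[[0,0,0],[0,0,0],[0,0,0],[0,0,0],[0,0,0],[0,0,0],[0,0,0],[0,0,0],[0,0,0],[0,0,0],[0,0,0],[0,0,0]]' --grip '[-1,-1,-1,-1,-1,-1,-1,-1,1,1,1,1]' --grip_force 40

```text
time: 27.75
ee_pos: [0.4809, -0.1985, -0.0103]
tcp_rot: [-180.0, 0.0, 176.9]
wrist_force: [-0.3, 0.4, 6.4]
opening: 0.0613
grasp_force: 44.5
```

Call:
carry_out --linear '[[0,0,0.5],[0,0,1],[0,0,1],[0,0,1],[0,0.5,1],[0.2,1,0.5],[0.2,1,0],[0.2,1,0],[0.2,1,0],[0.2,1,0],[0.2,1,0],[0.2,1,0]]' --rotation '[[0,0,0],[0,0,0],[0,0,0],[0,0,0],[0,0,0],[0,0,0],[0,0,0],[0,0,0],[0,0,0],[0,0,0],[0,0,0],[0,0,0]]' --grip '[1,1,1,1,1,1,1,1,1,1,1,1]'

```text
time: 28.95
ee_pos: [0.5081, -0.0475, 0.0891]
tcp_rot: [180.0, -0.1, 176.9]
wrist_force: [-0.1, -1.2, -0.7]
opening: 0.0617
grasp_force: 44.0
```

Call:
carry_out --linear '[[0.3,1,0],[0.3,1,0],[0.3,1,0],[0.3,1,0],[0.3,1,0],[0.3,1,0],[0.3,1,0],[0.3,1,0],[0.3,1,0],[0.3,1,0],[0.2,1,0],[0.1,1,0]]' --rotation '[[0,0,-0.3],[0,0,-0.3],[0,0,0],[0,0,0],[0,0,0],[0,0,0],[0,0,0],[0,0,0],[0,0,0],[0,0,0],[0,0,0],[0,0,0]]' --grip '[1,1,1,1,1,1,1,1,1,1,1,1]'

```text
time: 30.15
ee_pos: [0.5743, 0.1926, 0.0889]
tcp_rot: [180.0, -0.1, 172.1]
wrist_force: [-0.1, -0.2, 0.1]
opening: 0.0617
grasp_force: 43.9
```

Call:
carry_out --linear '[[0,0,0],[0,0,-1],[0,0,-1],[0,0,-1],[0,0,-1],[0,0,-0.4],[0,0,-0.25],[0,0,-0.25],[0,0,0],[0,0,0],[0,0,0],[0,0,0]]' --rotation '[[0,0,0],[0,0,0],[0,0,0],[0,0,0],[0,0,0],[0,0,0],[0,0,0],[0,0,0],[0,0,0],[0,0,0],[0,0,0],[0,0,0]]' --grip '[1,1,1,1,1,1,1,1,1,-1,-1,-1]'

```text
time: 31.35
ee_pos: [0.5744, 0.1918, -0.009]
tcp_rot: [180.0, -0.1, 172.1]
wrist_force: [0.2, -0.0, 0.5]
opening: 0.0852
grasp_force: 0.0
```

Call:
carry_out --linear '[[0,0,0.7],[0,0,1],[0,0,1],[0,0,1],[0,0,1],[0,0,1],[0,-1,0.3],[0,-1,0],[0,-1,0],[0,-1,0],[0,-1,0],[0,-1,0]]' --rotation '[[0,0,0],[0,0,0],[0,0,0],[0,0,0],[0,0,0],[0,0,0],[0,0,0.3],[0,0,0.3],[0,0,0.1],[0,0,0],[0,0,0],[0,0,0]]' --grip '[-1,-1,-1,-1,-1,-1,-1,-1,-1,-1,-1,-1]'

```text
time: 32.55
ee_pos: [0.5742, 0.071, 0.1119]
tcp_rot: [180.0, -0.0, 177.7]
wrist_force: [0.5, 0.4, -0.3]
opening: 0.0856
grasp_force: 0.0
```

Call:
carry_out --linear '[[0.15,-1,0],[0.15,-1,0],[0.15,-1,0],[0.15,-1,0],[0.15,-1,0],[0.15,-1,0],[0.15,-1,0],[0.15,-1,0],[0.15,-1,0],[0.15,-1,0],[0.15,-1,0],[0.15,-1,0]]' --rotation '[[0,0,0],[0,0,0],[0,0,0],[0,0,0],[0,0,0],[0,0,0],[0,0,0],[0,0,0],[0,0,0],[0,0,0],[0,0,0],[0,0,0]]' --grip '[-1,-1,-1,-1,-1,-1,-1,-1,-1,-1,-1,-1]'

```text
time: 33.75
ee_pos: [0.6104, -0.1692, 0.1117]
tcp_rot: [180.0, -0.0, 177.7]
wrist_force: [1.1, -0.2, 0.5]
opening: 0.0853
grasp_force: 0.0
```

Call:
carry_out --linear '[[0.05,-0.85,0],[0,-0.85,0],[0,0,0]]' --rotation '[[0,0,0],[0,0,0],[0,0,0]]' --grip '[-1,-1,-1]'

```text
time: 34.05
ee_pos: [0.611, -0.2043, 0.1105]
tcp_rot: [-180.0, -0.1, 177.6]
wrist_force: [-0.1, 0.3, -0.8]
opening: 0.0858
grasp_force: 0.0
```

```bash
python3 - <<'E'
from h import *
m=bot.camera_model("wrist");im=bot.camera("wrist");cv2.imwrite("pics/w8.png",im)
mk=mask(im,"blue");mk[:, :220]=0;mk[:,430:]=0
for v in range(140,320,15):
    u=np.flatnonzero(mk[v]); 
    if len(u):print(v,u[0],u[-1],ray(m,u[0],v,.057)[:2].round(4),ray(m,u[-1],v,.057)[:2].round(4))
print(bot.get_obs()["ee_pos"])
E
```

```text
155 279 367 [ 0.5575 -0.2289] [ 0.5598 -0.1749]
170 278 368 [ 0.5666 -0.2302] [ 0.569  -0.1744]
185 276 369 [ 0.5759 -0.2322] [ 0.5784 -0.1738]
200 275 369 [ 0.5854 -0.2336] [ 0.588  -0.1739]
215 274 370 [ 0.5952 -0.235 ] [ 0.5978 -0.1733]
230 274 369 [ 0.6052 -0.2358] [ 0.6078 -0.1741]
245 274 368 [ 0.6155 -0.2366] [ 0.6181 -0.1748]
260 274 367 [ 0.626  -0.2374] [ 0.6286 -0.1755]
275 274 366 [ 0.6367 -0.2383] [ 0.6393 -0.1763]
290 274 374 [ 0.6477 -0.2391] [ 0.6506 -0.171 ]
305 316 364 [ 0.6602 -0.211 ] [ 0.6616 -0.1779]
[ 0.61096995 -0.20323488  0.11046269]
```

Call:
carry_out --linear '[[0,-0.08,-1],[0,0,-1],[0,0,-1],[0,0,-1],[0,0,-1],[0,0,-0.7],[0,0,-0.3],[0,0,0],[0,0,0],[0,0,0],[0,0,0],[0,0,0]]' --rotation '[[0,0,-0.22],[0,0,0],[0,0,0],[0,0,0],[0,0,0],[0,0,0],[0,0,0],[0,0,0],[0,0,0],[0,0,0],[0,0,0],[0,0,0]]' --grip '[-1,-1,-1,-1,-1,-1,-1,-1,1,1,1,1]' --grip_force 60

```text
time: 35.3
ee_pos: [0.612, -0.2041, -0.0079]
tcp_rot: [-180.0, 0.0, 175.9]
wrist_force: [-0.8, 0.4, 6.2]
opening: 0.0611
grasp_force: 67.3
```

Call:
carry_out --linear '[[0,0,0.5],[0,0,1],[0,0,1],[-0.3,0,0],[-0.8,0.06,0],[-0.8,0.06,0],[-0.8,0.06,0],[-0.8,0.06,0],[-0.8,0.06,0],[-0.8,0.06,0],[-0.8,0.06,0],[-0.4,0,0]]' --rotation '[[0,0,0],[0,0,0],[0,0,0],[0,0,0.1],[0,0,0.1],[0,0,0],[0,0,0],[0,0,0],[0,0,0],[0,0,0],[0,0,0],[0,0,0]]' --grip '[1,1,1,1,1,1,1,1,1,1,1,1]'

```text
time: 36.5
ee_pos: [0.4833, -0.1951, 0.0397]
tcp_rot: [180.0, -0.2, 177.6]
wrist_force: [-0.4, 0.5, -2.9]
opening: 0.0613
grasp_force: 66.5
```

Call:
carry_out --linear '[[0,0,0],[0,0,-0.8],[0,0,-0.8],[0,0,-0.4],[0,0,0]]' --rotation '[[0,0,0],[0,0,0],[0,0,0],[0,0,0],[0,0,0]]' --grip '[1,1,1,1,1]'

```text
time: 37.0
ee_pos: [0.4847, -0.1951, -0.0008]
tcp_rot: [179.9, -0.2, 177.6]
wrist_force: [0.1, 0.3, -3.8]
opening: 0.0612
grasp_force: 66.5
```

Call:
carry_out --linear '[[0,0,-0.25],[0,0,-0.2],[0,0,0],[0,0,0],[0,0,0],[0,0,0],[0,0,0.7],[0,0,1],[0,0,1],[0,0,1],[0,0,1],[0,0,1]]' --rotation '[[0,0,0],[0,0,0],[0,0,0],[0,0,0],[0,0,0],[0,0,0],[0,0,0],[0,0,0],[0,0,0],[0,0,0],[0,0,0],[0,0,0]]' --grip '[1,1,1,-1,-1,-1,-1,-1,-1,-1,-1,-1]'

```text
time: 38.2
ee_pos: [0.4853, -0.1955, 0.1076]
tcp_rot: [-180.0, -0.0, 177.5]
wrist_force: [0.9, -0.8, 0.6]
opening: 0.0854
grasp_force: 0.0
```

Call:
carry_out --linear '[[0.2,1,0],[0.2,1,0],[0.2,1,0],[0.2,1,0],[0.2,1,0],[0.2,1,0],[0.2,1,0],[0.2,1,0],[0.2,1,0],[0.2,1,0],[0.2,1,0],[0.2,1,0]]' --rotation '[[0,0,-0.3],[0,0,-0.3],[0,0,-0.1],[0,0,0],[0,0,0],[0,0,0],[0,0,0],[0,0,0],[0,0,0],[0,0,0],[0,0,0],[0,0,0]]' --grip '[-1,-1,-1,-1,-1,-1,-1,-1,-1,-1,-1,-1]'

```text
time: 39.4
ee_pos: [0.5334, 0.0454, 0.1068]
tcp_rot: [180.0, -0.0, 171.9]
wrist_force: [-0.1, 0.1, 0.5]
opening: 0.0857
grasp_force: 0.0
```

Call:
carry_out --linear '[[0.25,1,0],[0.25,1,0],[0.25,1,0],[0.25,1,0],[0.25,1,0],[0.25,1,0],[0.25,1,0],[0.25,0.4,0],[0,0,0],[0,0,0]]' --rotation '[[0,0,0],[0,0,0],[0,0,0],[0,0,0],[0,0,0],[0,0,0],[0,0,0],[0,0,0],[0,0,0],[0,0,0]]' --grip '[-1,-1,-1,-1,-1,-1,-1,-1,-1,-1]'

```text
time: 40.4
ee_pos: [0.5731, 0.1922, 0.1056]
tcp_rot: [-180.0, -0.1, 171.9]
wrist_force: [0.2, -0.8, 0.7]
opening: 0.0851
grasp_force: 0.0
```

Call:
carry_out --linear '[[0.05,0,-1],[0,0,-1],[0,0,-1],[0,0,-1],[0,0,-1],[0,0,-0.5],[0,0,-0.3],[0,0,0],[0,0,0],[0,0,0],[0,0,0],[0,0,0]]' --rotation '[[0,0,0],[0,0,0],[0,0,0],[0,0,0],[0,0,0],[0,0,0],[0,0,0],[0,0,0],[0,0,0],[0,0,0],[0,0,0],[0,0,0]]' --grip '[-1,-1,-1,-1,-1,-1,-1,-1,1,1,1,1]' --grip_force 40

```text
time: 41.6
ee_pos: [0.5749, 0.1928, -0.0092]
tcp_rot: [179.9, 0.0, 171.9]
wrist_force: [-0.7, -0.8, 6.1]
opening: 0.0617
grasp_force: 44.7
```

Call:
carry_out --linear '[[0,0,0.5],[0,0,1],[0,0,1],[0,0,1],[0,-0.5,1],[0,-1,0.5],[0.1,-1,0],[0.1,-1,0],[0.1,-1,0],[0.1,-1,0],[0.1,-1,0],[0.1,-1,0]]' --rotation '[[0,0,0],[0,0,0],[0,0,0],[0,0,0],[0,0,0],[0,0,0],[0,0,0.3],[0,0,0.3],[0,0,0.1],[0,0,0],[0,0,0],[0,0,0]]' --grip '[1,1,1,1,1,1,1,1,1,1,1,1]'

```text
time: 42.8
ee_pos: [0.5861, 0.0418, 0.0901]
tcp_rot: [180.0, -0.1, 177.6]
wrist_force: [0.7, 0.2, -0.6]
opening: 0.0617
grasp_force: 44.1
```

Call:
carry_out --linear '[[0.1,-1,0],[0.1,-1,0],[0.1,-1,0],[0.1,-1,0],[0.1,-1,0],[0.1,-1,0],[0.1,-1,0],[0.1,-1,0],[0.1,-1,0],[0.1,-1,0],[0.1,-1,0],[0.1,-1,0]]' --rotation '[[0,0,0],[0,0,0],[0,0,0],[0,0,0],[0,0,0],[0,0,0],[0,0,0],[0,0,0],[0,0,0],[0,0,0],[0,0,0],[0,0,0]]' --grip '[1,1,1,1,1,1,1,1,1,1,1,1]'

```text
time: 44.0
ee_pos: [0.6103, -0.1985, 0.0899]
tcp_rot: [180.0, -0.1, 177.6]
wrist_force: [0.1, 0.7, -1.1]
opening: 0.0617
grasp_force: 44.1
```

Call:
carry_out --linear '[[0,-0.15,0],[0,0,-1],[0,0,-1],[0,0,-1],[0,0,-1],[0,0,-0.5],[0,0,-0.25],[0,0,-0.25],[0,0,0],[0,0,0],[0,0,0],[0,0,0]]' --rotation '[[0,0,0],[0,0,0],[0,0,0],[0,0,0],[0,0,0],[0,0,0],[0,0,0],[0,0,0],[0,0,0],[0,0,0],[0,0,0],[0,0,0]]' --grip '[1,1,1,1,1,1,1,1,1,-1,-1,-1]'

```text
time: 45.2
ee_pos: [0.6104, -0.2005, -0.01]
tcp_rot: [180.0, -0.1, 177.5]
wrist_force: [0.3, -0.9, 0.7]
opening: 0.0856
grasp_force: 0.0
```

Call:
carry_out --linear '[[0,0,0.7],[0,0,1],[0,0,1],[0,0,1],[0,0,1],[0,0,1],[0,0.8,1],[-0.5,1,1],[-1,1,1],[-1,1,1],[-1,1,1],[-1,1,1]]' --rotation '[[0,0,0],[0,0,0],[0,0,0],[0,0,0],[0,0,0],[0,0,0],[0,0,0],[0,0,0],[0,0,0],[0,0,0],[0,0,0],[0,0,0]]' --grip '[-1,-1,-1,-1,-1,-1,-1,-1,-1,-1,-1,-1]'

```text
time: 46.4
ee_pos: [0.5191, -0.0837, 0.2256]
tcp_rot: [180.0, -0.0, 177.5]
wrist_force: [0.4, -0.4, 0.4]
opening: 0.0857
grasp_force: 0.0
```

Call:
carry_out --linear '[[-1,1,1],[-1,1,1],[-1,1,0],[0,1,0],[0,1,0],[0,1,0],[0,1,0],[0,1,0],[0,1,0],[0,1,0],[0,0,0],[0,0,0]]' --rotation '[[0,0,0],[0,0,0],[0,0,0],[0,0,0],[0,0,0],[0,0,0],[0,0,0],[0,0,0],[0,0,0],[0,0,0],[0,0,0],[0,0,0]]' --grip '[-1,-1,-1,-1,-1,-1,-1,-1,-1,-1,-1,-1]'

```text
time: 47.6
ee_pos: [0.46, 0.1156, 0.2644]
tcp_rot: [180.0, -0.1, 177.6]
wrist_force: [-0.5, -0.1, 1.0]
opening: 0.0851
grasp_force: 0.0
```

```bash
python3 - <<'E'
from h import *
im=bot.camera("top");cv2.imwrite("pics/tend.png",cv2.resize(im[220:370,290:450],None,fx=4,fy=4,interpolation=cv2.INTER_CUBIC))
E
```

```text
(no output)
```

View pics/tend.png

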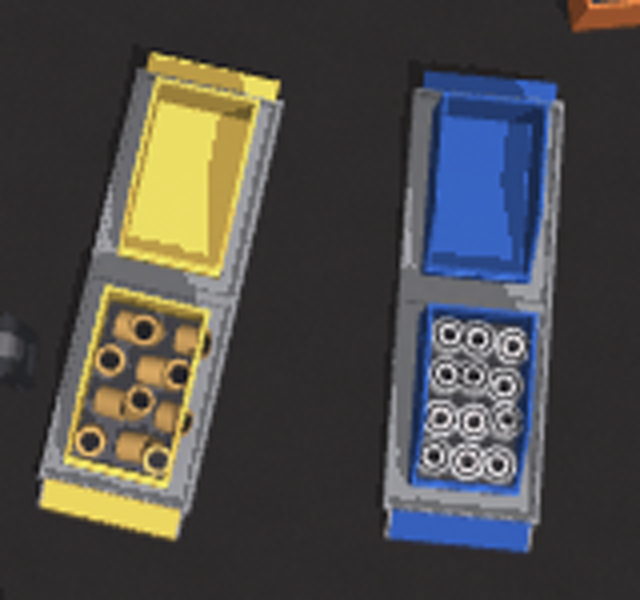

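All four bins are in their new places: the full ones in front, the empties behind, scoops facing front. I'll check the margins in numbers. Rear rims are empty yellow (155,78)–(260,101), full yellow (105,287)–(210,309), empty blue (440,94)–(547,103), full blue (432,306)–(538,311).

```bash
python3 - <<'E'
from h import *
m=bot.camera_model("top")
def P(l,z):return np.array([ray(m,290+(u-1.5)/4,220+(v-1.5)/4,z)[:2] for u,v in l])
for n,l,c,yaw in(("EY",[(155,78),(260,101)],(.543,-.0138),-10.3),("FY",[(105,287),(210,309)],(.543,-.0138),-10.3),("EB",[(440,94),(547,103)],(.5438,-.1985),-2.5),("FB",[(432,306),(538,311)],(.5438,-.1985),-2.5)):
    a=np.radians(yaw);R=np.array([[np.cos(a),-np.sin(a)],[np.sin(a),np.cos(a)]])
    print(n,((P(l,.057).mean(0)-c)@R-[.07,0]).round(4),"(origin x,y in tray)")
o=bot.get_obs();print(o["time"],o["wrist_force"].round(1))
E
```

```text
EY [0.0409 0.0003] (origin x,y in tray)
FY [-0.085   0.0008] (origin x,y in tray)
EB [0.0415 0.0035] (origin x,y in tray)
FB [-0.0818  0.0004] (origin x,y in tray)
47.65 [-0.   0.6 -0.6]
```

All bins are within about 4 mm of centre, so I'm handing in.

```bash
python3 -c "
from workcell import bot
print(bot.job_done())"
```

```text
the job is handed in; nothing more can be done
None
```

I swapped the bins in both trays, full in front and empty behind with scoops to the front, each within about 4 mm of centre by the top camera, and handed the job in at about 48 s; it returned no verdict.

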